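# Even out specimen carriers with a gap gauge

### The arm

A 7-joint arm with a two-finger parallel gripper is mounted at the origin on the work surface. World frame = base frame: x ahead of the robot, y to its left, z up, the work surface at z = 0. Lengths are in mm, angles in rad, forces in N, time in s.
With the tool pointing down it reaches from about 400 to 875 mm from the base axis. Payload 19.3 kg.
Tool frame: the origin (TCP) lies at the very end of the fingers, on their centre line; the grasp point (between the pads) lies 19 mm behind it (grip_point_offset is the z of the grasp point in the tool frame, in mm); z points along the fingers, y is the line along which they close (so a half turn about z gives the same grasp; the last joint's range is limited). The gripper opens to 85 mm and grips with 20 to 120 N. Pads are 22 mm wide; open, the fingers measure 114 mm over their backs; the gripper's body (76 mm by 85 mm) begins 54 mm behind the grasp point. The pads swing forward as they close: fully open they stand 13 mm farther back than shut.
Start: joints at [-1.204, 0.521, -0.036, 1.599, 0.021, 1.021, -0.113], TCP at [264.418, 566.302, 231.291] pointing down, gripper open.
Joint ranges: [-2.91, 2.91], [-0.3, 2.13], [-1.5, 1.42], [0.17, 2.43], [-1.26, 4.41], [0.16, 1.93], [-2.52, 2.52]. Speed limits (rad/s): [1.89, 1.89, 2.39, 2.39, 3.01, 3.01, 3.01].

### API

Orientations are given as a 3x3 rotation matrix whose columns are the frame's x, y, z axes.
In Python, from workcell import movep, movel, goto_joints, open_gripper, clamp, wait, inverse_kinematics, read_state, camera, PlanningError, finish_job, grip_point_offset gives the robot as it stands. Calls block until the motion is done:
- movep(position, orientation): joint-space move of the TCP to a pose.
- movel(position, frame=None, max_speed=150, guard=None): straight line of the TCP; frame=None keeps the orientation; max_speed is the mean speed in mm/s. With guard (N) it stops when the force on the tool has changed by that much, and returns True; else False.
- goto_joints(angles): joint-space move.
- open_gripper() and clamp(): open the fingers fully, or close them until they stop; the grip force is fixed at half the most.
- wait(seconds).
- inverse_kinematics(position, orientation): joint angles nearest the present ones, or None.
- read_state(): the state.
- camera(name): name is "side" or "top"; returns a dict with "image" (400x640x3 uint8, blue, green, red), "range_z" (400x640 float32, mm along the optical axis (not along the pixel's ray), 0 where there is no reading), "fx", "fy", "cx", "cy" (pixels), "cam_to_world" (4x4, takes a point from camera to world coordinates). Camera axes: x right, y up, looking along -z (the intrinsics and any distortion apply to the point x, -y, -z); pixel columns grow to the right and rows downward; lengths in mm; the calibration is good to about 2 mm. A picture is of the moment at which its call begins.
A pose or a line that the arm cannot do raises PlanningError and nothing moves.
- finish_job(): hands the job in; it is judged then, once.
The state is a dict: "time": time; "qpos": joint angles; "qvel": joint speeds; "joint_efforts": joint torques, N m; "eef_pos": TCP position; "tool_rot": TCP orientation; "ft_force": force on the tool from outside, world axes, zero at the start; "torque": the same for the moment, N m; "finger_gap": finger opening in mm; "gripper_force": force on a finger pad.
Only numpy, scipy, OpenCV 4.12 (cv2) and the standard library are available. Lean on these libraries where they do the work, as an engineer would, in place of code of your own. Each camera call takes 0.05 s, during which the arm holds its last target. There are 200 camera calls.

### The job

Set both gaps on the specimen rail, red stop to first carrier and first carrier to second, equal to the blue gap gauge's 40 mm width, to within 2 mm: stand the gauge down in the first gap, slide the carrier back so that the gauge is snug between stop and carrier, then step the gauge along and do the same in the second gap. Afterwards take the gauge out without spoiling the gaps, stand it back upright anywhere on the black mat with nothing left holding it, and leave the orange gauge, the loose amber disc and the jar where they are.

Things in the scene. Friction and masses are not known exactly. Their poses are not given: they have to be found in the camera images.
- rail: Fixed scanning stage. Origin: underside, middle of the row; x across the row, towards the side where the light bar hangs; y along the row; z up. Dark steel plate, 120 mm in x (-50 to +70), 330 mm in y, top at z = 25 mm. A red end stop, 45 mm high above the plate, stands at its -y end (y -155 to -135 mm, x -30 to +50).
- light_bar (a point): Middle of the underside of the fixed black light bar, 185 mm above the table, at rail x = 32, y = 0. The bar (40 mm in x, 22 high) runs above the whole row, from rail y = -165 to +215, on one white post at rail y = 185 to 215, x 70 to 110. It blocks grasps from straight above: lean the tool 25 to 45 degrees, upper end back towards rail -x, and go in and out along that lean.
- stop_face (a point): Middle of the red stop's +y face, at rail x = 0, y = -135 mm, 40 mm above the table. Axes as the rail's.
- carrier_a_tab (a point): Grip point in the black upright tab of the first carrier (next to the stop), 85 mm above the table; tab 12 mm in y, 20 in x, from 55 to 101 mm above the table. Carrier: aluminium block, 56 mm in y, 78 in x (-28 to +50 from the tab), top at 55 mm, amber disc on its +x half up to 62 mm. Slides only along rail y, about 10 N drag, stays where left.
- carrier_a_in (a point): Middle of the first carrier's face towards the stop (-y face), 28 mm from the tab's middle in y, 40 mm above the table. The first gap is the distance stop_face to carrier_a_in; it starts 55 to 78 mm wide.
- carrier_a_out (a point): Middle of the first carrier's +y face, 28 mm from the tab's middle in y, 40 mm above the table.
- carrier_b_tab (a point): The same grip point on the second carrier, which has the same form, stands further along +y and slides more easily (about 3 N drag): pushed hard against the gauge it would shove the first carrier along.
- carrier_b_in (a point): Middle of the second carrier's face towards the first carrier (-y face), 28 mm from the tab's middle in y, 40 mm above the table. The second gap is the distance carrier_a_out to carrier_b_in; it is 100 to 125 mm wide once the first is set.
- gauge_blue: The gap gauge to use, loose, about 0.2 kg: blue block 40 mm in y (the gauging width), 52 mm in x, 30 mm high, with a steel upright tab (12 mm in y, 20 mm in x) in its middle, 30 to 76 mm above the underside; grip it across y about 60 mm above the underside. Origin: centre of the underside; z up. Starts upright on the mat, y within 0.25 rad of the mat's y.
- gauge_orange: Orange gauge of the same form but 25 mm in y, standing on the mat 90 to 110 mm from the blue one, either side. Not used; stays where it is.
- mat: Black rubber mat, fixed, 140 mm in x, 220 mm in y, 3 mm thick. Origin: centre of the underside, on the table.
- puck: Loose amber specimen disc, 30 mm across, 18 mm high, between the rail and the mat. Stays where it is. Origin: centre of the underside.
- jar: Small closed jar, 48 mm across, 60 mm high, loose, on the light bar's side of the rail. Stays where it is. Origin: centre of the underside.
Mind the look-alikes: they are no part of the job. What is meant by the gauge_blue is not green, and is the larger of those in its own colour.

How it is judged (in metres and radians):
On the way, in this order (a step that is already met when the one before it is completed fails the run):
1. the blue gauge stands down on the rail, snug between the red stop and the first carrier (distance between stop_face and carrier_a_in between 0.038 and 0.043 m and z of gauge_blue in the frame of rail between 0.02 and 0.028 m and x of gauge_blue in the frame of rail between -0.03 and 0.04 m and angle between gauge_blue's own z axis and vertical below 0.1 rad and y of gauge_blue in the frame of stop_face between 0.014 and 0.026 m), for 0.2 s.
2. the blue gauge stands down on the rail, snug between the first and the second carrier (distance between carrier_a_out and carrier_b_in between 0.038 and 0.043 m and z of gauge_blue in the frame of rail between 0.02 and 0.028 m and x of gauge_blue in the frame of rail between -0.03 and 0.04 m and angle between gauge_blue's own z axis and vertical below 0.1 rad and y of gauge_blue in the frame of carrier_a_out between 0.014 and 0.026 m), for 0.2 s.
At the end, for the whole second after the job is handed in: Both gaps (stop to first carrier, first to second carrier) measure 38 to 43 mm; the blue gauge stands upright (within 0.1 rad), at rest and released, with its centre on the black mat and its underside down on it (distance between stop_face and carrier_a_in between 0.038 and 0.043 m and distance between carrier_a_out and carrier_b_in between 0.038 and 0.043 m and x of gauge_blue in the frame of mat between -0.07 and 0.07 m and y of gauge_blue in the frame of mat between -0.11 and 0.11 m and height (world z) of gauge_blue below 0.008 m and angle between gauge_blue's own z axis and vertical below 0.1 rad and linear speed of gauge_blue below 0.02 m/s and contact force between the fingers and gauge_blue below 0.1 N); the robot touches nothing.
It fails at once if the orange gauge is shoved more than 30 mm (distance of gauge_orange from where it was at the start of the episode above 0.03 m).
It fails at once if the amber disc is shoved more than 30 mm (distance of puck from where it was at the start of the episode above 0.03 m).
It fails at once if the jar is shoved more than 30 mm (distance of jar from where it was at the start of the episode above 0.03 m).
It also fails if it takes over 72 s, if anything falls off the work surface, if the arm or the gripper's body presses on something with over 40 N, if the wrist force passes 120 N, or if a joint passes its speed limit or range.

## Working session

There is one attempt and no reset: what is moved stays moved. The work goes in short steps, each a Python script; the robot and the scene stay as the last script left them, time stands still between calls to the robot, and variables do not carry over. Pictures are saved under pics/ and viewed, at most 10 in all, crops included, and the job is handed in when it is done.

```bash
ls && mkdir -p pics && python3 - <<'E'
from workcell import *
import cv2,pickle
for n in("top","side"):
    c=camera(n); cv2.imwrite(f"pics/{n}0.png",c["image"]); pickle.dump(c,open(f"{n}0.pkl","wb"))
    print(n,c["fx"],c["fy"],c["cx"],c["cy"],c["cam_to_world"].round(3).tolist(),[k for k in c])
s=read_state();print(s["eef_pos"],s["tool_rot"],s["time"],s["finger_gap"],grip_point_offset)
E
```

```text
pics
top 480.1584793469916 480.1584793469916 316.3557088467188 200.52378477891907 [[-0.011, 0.997, -0.078, 430.825], [-1.0, -0.012, -0.011, 13.494], [-0.011, 0.078, 0.997, 1414.622], [0.0, 0.0, 0.0, 1.0]] ['image', 'range_z', 'fx', 'fy', 'cx', 'cy', 'cam_to_world']
side 457.5535890549534 457.5535890549534 318.0197110611534 200.39796490747585 [[0.137, -0.775, 0.617, 1234.712], [0.991, 0.112, -0.079, -85.284], [-0.008, 0.622, 0.783, 1010.842], [0.0, 0.0, 0.0, 1.0]] ['image', 'range_z', 'fx', 'fy', 'cx', 'cy', 'cam_to_world']
[264.27573117 566.05312177 230.78427191] [[-9.06132476e-01  4.22993830e-01 -3.94983272e-04]
 [ 4.22994013e-01  9.06132001e-01 -9.28631179e-04]
 [-3.48982766e-05 -1.00853843e-03 -9.99999491e-01]] 0.1 85.23382712748298 -18.700000000000003
```

View pics/top0.png

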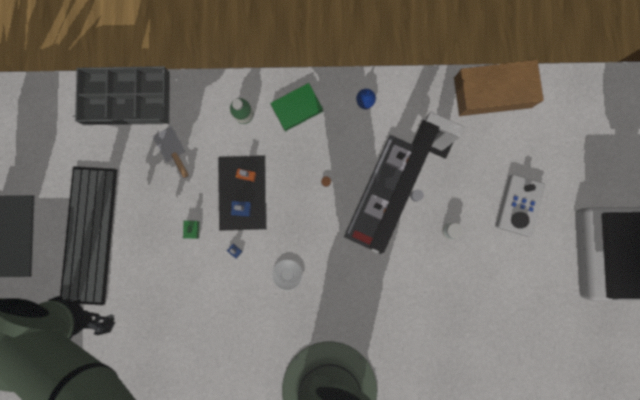

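View pics/side0.png

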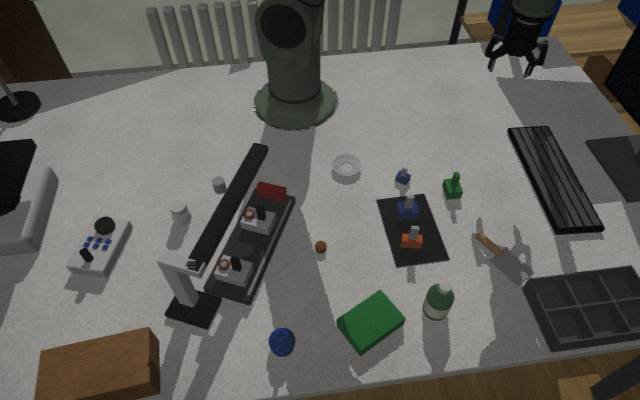

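The top view shows a blue gauge on the mat at (241,209), a smaller blue one off the mat at (235,250), a green one at (192,229), and the orange one at (245,175). The blue gauge on the mat fits, because it's blue, the larger of the two blues, and next to the orange one. The rail runs from the red stop at (362,238) to the post at (440,135). I'll enlarge both views to confirm this and to read pixels.

```bash
python3 - <<'E'
import cv2,numpy as np
t=cv2.imread("pics/top0.png");s=cv2.imread("pics/side0.png")
a=cv2.resize(t[110:260,210:270],None,fx=4,fy=4,interpolation=2)
b=cv2.resize(t[110:260,335:470],None,fx=4,fy=4,interpolation=2)
cv2.imwrite("pics/top1.png",np.hstack([a,b])) # left x0=210, right starts 240px -> x0=335
print(a.shape,b.shape)
a=cv2.resize(s[140:310,200:300],None,fx=3.5,fy=3.5,interpolation=2)
b=cv2.resize(s[140:310,370:470],None,fx=3.5,fy=3.5,interpolation=2)
cv2.imwrite("pics/side1.png",np.hstack([a,b]))
E
```

```text
(600, 240, 3) (600, 540, 3)
```

View pics/top1.png

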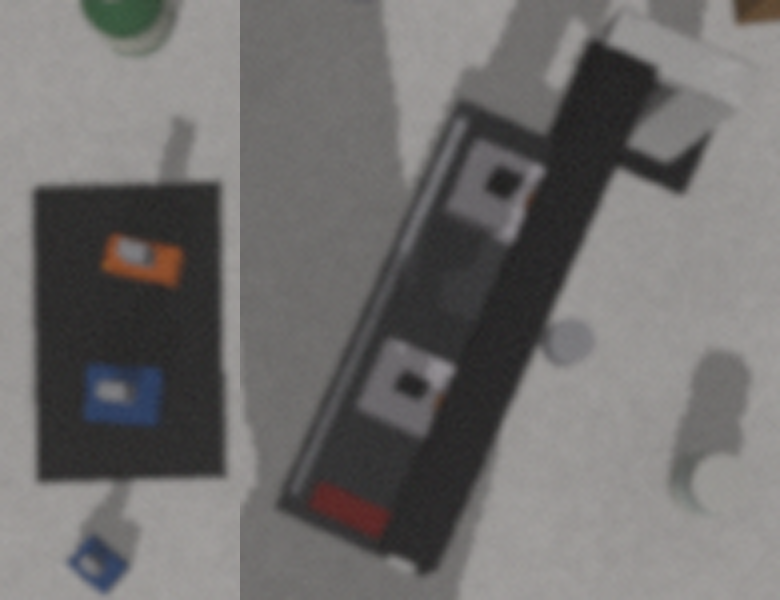

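View pics/side1.png

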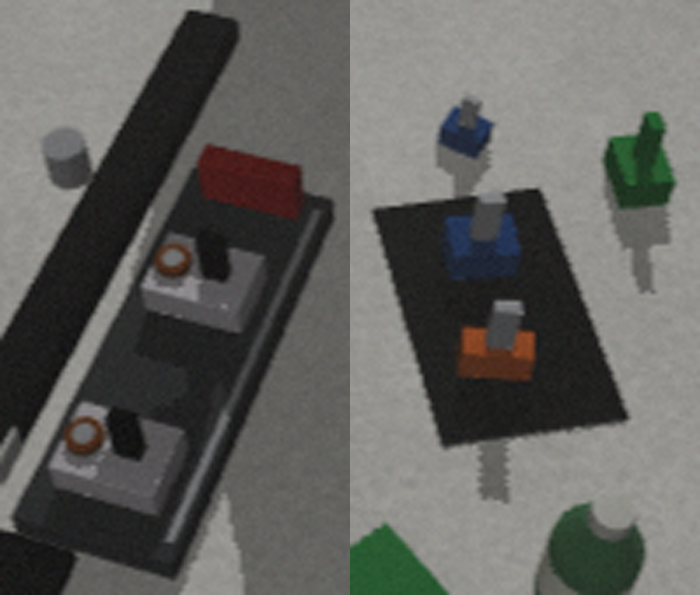

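The crops confirm it: the target is the larger blue gauge on the mat, with the smaller blue one outside it and the green one different in colour. Now I'll measure the rail, carriers and gauge from range and colour in both cameras.

```bash
cat > vis.py <<'E'
import numpy as np,cv2
def cloud(c):
    v,u=np.mgrid[:400,:640]; d=c["range_z"].astype(float)
    P=np.stack([(u-c["cx"])/c["fx"]*d,-(v-c["cy"])/c["fy"]*d,-d],-1)
    W=P@c["cam_to_world"][:3,:3].T+c["cam_to_world"][:3,3]; W[d==0]=np.nan
    return W
def px(c,u,v,z):
    r=c["cam_to_world"][:3,:3]@np.array([(u-c["cx"])/c["fx"],-(v-c["cy"])/c["fy"],-1]); o=c["cam_to_world"][:3,3]
    return o+r*(z-o[2])/r[2]
E
python3 - <<'E'
import pickle,numpy as np,cv2
from vis import *
np.set_printoptions(precision=1,suppress=True)
T=pickle.load(open("top0.pkl","rb"));S=pickle.load(open("side0.pkl","rb"))
q=lambda X,Y,z:px(T,210+X/4 if X<240 else 335+(X-240)/4,110+Y/4,z)
s1=lambda X,Y,z:px(S,(200+X/3.5) if X<350 else 370+(X-350)/3.5,140+Y/3.5,z)
print("rail corners",q(457,97,0),q(280,507,0))
print("stop",[q(*p,70) for p in((318,485),(308,510))])
print("tabs top",q(505,178,101),q(413,381,101))
print("tabs side",s1(213,236,101),s1(124,413,101))
print("gauge tab side/top",s1(490,197,79),q(113,389,79))
for n,c in("top",T),("side",S):
    W=cloud(c);h=cv2.cvtColor(c["image"],cv2.COLOR_BGR2HSV);z=W[...,2]
    L=h[...,0];sat=h[...,1]
    pr=lambda k,m:print(n,k,m.sum(),W[m].mean(0) if m.any() else'', cv2.minAreaRect(W[m][:,:2].astype(np.float32)) if m.sum()>3 else '')
    g=np.zeros((400,640),bool); 
    if n=="top": g[195:220,228:255]=1
    else: g[195:222,394:422]=1
    pr("blue",g&(L>100)&(L<130)&(sat>90)&(z>26)&(z<40))
    pr("gtab",g&(z>70)&(z<90))
    pr("red",((L<8)|(L>172))&(sat>110)&(z>63)&(z<77)&(W[...,1]<-50))
    t=(z>92)&(z<110)&(W[...,1]<-80)&(W[...,1]>-330)&(W[...,0]>350)&(W[...,0]<750)
    k,lab=cv2.connectedComponents(t.astype(np.uint8))
    for i in range(1,k): 
        if (lab==i).sum()>5: pr("tab",lab==i)
    pr("ctop",(z>50)&(z<59)&(W[...,1]<-80)&(W[...,1]>-330)&(sat<60)&(h[...,2]>90))
    if n=="top":
        m=(z>18)&(z<32);pts=[]
        for v in range(142,232):
            x=np.where(m[v,335:410])[0]
            if len(x): pts.append(W[v,335+x[0],:2])
        pts=np.array(pts);l=cv2.fitLine(pts.astype(np.float32),cv2.DIST_HUBER,0,.01,.01).ravel();print("edge",l,np.degrees(np.arctan2(l[1],l[0])))
        pr("mattest",(z>-3)&(z<8)&(h[...,2]<60)&(W[...,1]>80)&(W[...,1]<320)&(W[...,0]>350)&(W[...,0]<640))
E
```

```text
rail corners [ 737.8 -191.1    0. ] [434.4 -54.5   0. ]
stop [array([449.3, -77.9,  70. ]), array([432. , -70.7,  70. ])]
tabs top [ 658.8 -208.3  101. ] [ 519.2 -142.   101. ]
tabs side [ 519.4 -138.7  101. ] [ 658.8 -205.8  101. ]
gauge tab side/top [521.1 248.7  79. ] [519.6 245.9  79. ]
top blue 177 [519.2 245.3  33.3] ((520.0433349609375, 247.96600341796875), (51.8194694519043, 39.74510192871094), 84.10767364501953)
top gtab 36 [520.  247.9  79. ] ((520.409912109375, 248.0094451904297), (20.212581634521484, 11.655327796936035), 87.43457794189453)
top red 123 [432.8 -98.8  70.8] ((433.09613037109375, -98.56806945800781), (52.264713287353516, 17.619243621826172), 62.885223388671875)
top tab 28 [ 700.8 -316.2   99.6] ((703.7203979492188, -315.39483642578125), (36.39957046508789, 17.765573501586914), 19.59465217590332)
top tab 36 [ 659.7 -209.4   99.9] ((660.44287109375, -209.60357666015625), (19.766496658325195, 12.232624053955078), 65.9256820678711)
top tab 34 [ 518.4 -142.   102.1] ((518.419189453125, -142.07427978515625), (18.85948371887207, 11.384952545166016), 62.6463088989257
[... 566 characters left out ...]
78.87522888183594)
side red 206 [ 407.5 -131.6   69.6] ((-54.27117919921875, -605.9201049804688), (1464.1588134765625, 131.66082763671875), 42.18684768676758)
side tab 48 [ 521.3 -140.9   99.5] ((521.716796875, -141.11509704589844), (19.623966217041016, 14.554093360900879), 57.212684631347656)
side tab 58 [ 663.1 -207.3  100.2] ((661.7236328125, -207.5045623779297), (20.697542190551758, 12.68717098236084), 68.88347625732422)
side tab 58 [ 717.8 -314.7  101. ] ((716.01904296875, -313.6719970703125), (12.48397445678711, 30.344566345214844), 40.1678352355957)
side ctop 251 [ 600.6 -205.    55.1] ((625.0067138671875, -208.60609436035156), (96.5305404663086, 293.96405029296875), 56.8525505065918)
```

```bash
cat > h.py <<'E'
import numpy as np
from workcell import *
from vis import *
LEAN=np.radians(35); O=np.array([519.5,-141.]); RA=np.radians(-25.3)
def frame(a,sg=1):            # a: direction of rail/gauge y; tool leans towards that frame's +x
    y=np.array([np.cos(a),np.sin(a),0]); x=np.array([y[1],-y[0],0])
    z=np.sin(LEAN)*x-np.cos(LEAN)*np.array([0,0,1]); yt=sg*y
    return np.column_stack([np.cross(yt,z),yt,z]),x,y
SG=1
def rail(s,x,z,back=0):       # TCP for grasp point at rail (s along y from initial tab a, x), height z
    R,xr,yr=frame(RA,SG); g=np.array([*O,0])+s*yr+x*xr+[0,0,z]
    return g-(grip_point_offset+back)*R[:,2],R
def mat(p,a,z,back=0,off=-8):
    R,xr,yr=frame(a,SG); g=np.array([p[0],p[1],z])+off*xr
    return g-(grip_point_offset+back)*R[:,2],R
def s_now():
    st=read_state(); return float((np.asarray(st["eef_pos"])[:2]-O)@frame(RA)[2][:2])
def rep(k):
    st=read_state(); print(k,"t%.1f"%st["time"],"s%.2f"%s_now(),"gap%.1f"%st["finger_gap"],"F",np.round(st["ft_force"],1),"tcp",np.round(st["eef_pos"],1))
E
python3 - <<'E'
import h;from h import *
np.set_printoptions(precision=2,suppress=True)
G=(521.5,248.7);A=np.radians(84-90)
for h.SG in(1,-1):
    for n,pr in dict(mat0=mat(G,A,73,100),mat=mat(G,A,73),g1b=rail(-58.7,-31,95.5,110),g1=rail(-58.7,-31,95.5),pa0=rail(32,0,96,60),pa=rail(-1,0,96),g2=rail(66,-31,95.5),pb=rail(180,0,96),pbb=rail(180,0,96,60)).items():
        print(h.SG,n,pr[0],inverse_kinematics(*pr))
E
```

```text
1 mat0 [527.21 303.03 139.6 ] [-1.05  0.91  0.44  1.39  0.08  1.35 -0.83]
1 mat [521.22 245.99  57.68] [-1.01  0.96  0.43  1.54  0.08  1.13 -0.83]
1 g1b [502.06 -40.54 170.29] [-0.75  0.74  0.66  1.8   0.08  1.08 -0.64]
1 g1 [475.09 -97.58  80.18] [-0.65  0.85  0.62  1.93  0.07  0.83 -0.63]
1 pa0 [ 558.55 -133.26  129.83] [-0.57  0.87  0.69  1.7   0.04  0.99 -0.48]
1 pa [ 514.01 -150.27   80.68] [-0.54  0.89  0.63  1.84  0.08  0.84 -0.54]
1 g2 [ 587.83 -150.88   80.18] [-0.51  0.97  0.66  1.62  0.01  0.95 -0.47]
1 pb [ 677.65 -227.62   80.68] [-0.34  1.09  0.67  1.33 -0.02  1.07 -0.34]
1 pbb [ 692.36 -196.51  129.83] [-0.38  1.06  0.71  1.27 -0.04  1.18 -0.33]
-1 mat0 [527.21 303.03 139.6 ] [-0.62  0.87 -0.34  1.36  0.56  1.52  1.92]
-1 mat [521.22 245.99  57.68] [-0.58  0.92 -0.3   1.52  0.61  1.33  1.88]
-1 g1b [502.06 -40.54 170.29] [-0.2   0.63 -0.17  1.77  0.53  1.27  2.04]
-1 g1 [475.09 -97.58  80.18] [-0.16  0.73 -0.1   1.9   0.62  1.04  1.99]
-1 pa0 [ 558.55 -133.26  129.83] [-0.08  0.74 -0.11  1.67  0.61  1.2   2.17]
-1 pa [ 514.01 -150.27   80.68] [-0.08  0.76 -0.07  1.81  0.64  1.05  2.09]
-1 g2 [ 587.83 -150.88   80.18] [-0.06  0.84 -0.09  1.6   0.63  1.16  2.17]
-1 pb [ 677.65 -227.62   80.68] [ 0.03  0.97 -0.07  1.3   0.63  1.25  2.37]
-1 pbb [ 692.36 -196.51  129.83] [ 0.    0.93 -0.09  1.24  0.61  1.35  2.38]
```

```bash
python3 - <<'E'
from h import *
G=(521.5,248.7);A=np.radians(-6)
movep(*mat(G,A,73,90)); rep("above")
movel(mat(G,A,73)[0]); rep("at")
clamp(); rep("clamped")
movel(mat(G,A,73,60)[0]); rep("lifted")
movep(*rail(-58.7,-31,95.5,110)); rep("row")
import cv2
c=camera("side");cv2.imwrite("pics/s2.png",cv2.resize(c["image"][80:300,160:460],None,fx=2.5,fy=2.5))
E
```

```text
above t1.5 s-181.78 gap85.2 F [0.2 0.1 0.1] tcp [526.1 298.4 131.6]
at t2.3 s-163.93 gap85.5 F [-0.2  1.  -0. ] tcp [521.5 246.9  58.3]
clamped t2.9 s-163.77 gap10.4 F [0.2 1.2 0.8] tcp [521.3 246.   57.8]
lifted t3.5 s-175.27 gap10.6 F [-0.9 -0.8 -1.8] tcp [524.5 279.7 106.2]
row t4.7 s-58.94 gap10.5 F [ 0.2  0.7 -3. ] tcp [502.6 -38.8 169.8]
```

View pics/s2.png

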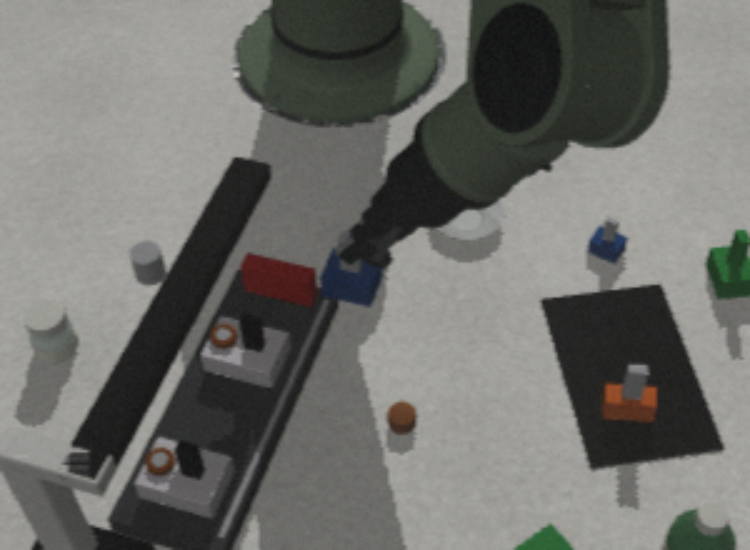

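The picture shows the gauge held upright at about (350,275) beside the red stop. A pale strip runs along the rail's -x edge. I'll check whether it's raised and where the held gauge sits.

```bash
python3 - <<'E'
from h import *
import pickle
T=pickle.load(open("top0.pkl","rb"));W=cloud(T);_,xr,yr=frame(RA)
r=W[...,:2]-O; X=r@xr[:2];Y=r@yr[:2];Z=W[...,2]
for lo in range(-54,-10,4):
    m=(X>lo)&(X<lo+4)&(Y>40)&(Y<110); print(lo,m.sum(),np.round(np.median(Z[m]),1),np.round(np.median(T["image"][m],0)))
for n in("top","side"):
    c=camera(n);W=cloud(c);h=cv2.cvtColor(c["image"],cv2.COLOR_BGR2HSV)
    r=W[...,:2]-O;X=r@xr[:2];Y=r@yr[:2];Z=W[...,2]
    m=(h[...,0]>100)&(h[...,0]<130)&(h[...,1]>90)&(abs(Y+58)<45)&(abs(X+90)<60)&(Z>80)
    zt=np.percentile(Z[m],85);m&=Z>zt-6
    print(n,m.sum(),zt,np.percentile(X[m],[2,50,98]),np.percentile(Y[m],[2,50,98]),cv2.minAreaRect(np.c_[X[m],Y[m]].astype(np.float32)))
E
```

```text
-54 30 0.4 [101. 102. 104.]
-50 41 10.5 [77. 77. 77.]
-46 32 25.9 [72. 70. 71.]
-42 34 25.7 [81. 79. 80.]
-38 34 25.4 [68. 68. 68.]
-34 30 25.2 [54. 54. 54.]
-30 35 25.2 [52. 51. 51.]
-26 35 26.0 [50. 49. 49.]
-22 32 26.5 [49. 48. 48.]
-18 33 26.8 [48. 48. 48.]
-14 32 25.9 [48. 48. 48.]
top 56 147.89500935716933 [-107.88221981  -72.02434016  -65.64887593] [-75.67434642 -57.86284923 -42.46348331] ((-83.66299438476562, -62.54816436767578), (43.470985412597656, 33.02861404418945), 16.246353149414062)
side 175 146.1424920501126 [-114.66260344  -92.22004824  -64.67833737] [-69.30037678 -49.02571183 -37.92650165] ((-89.27693939208984, -54.20250701904297), (35.33021545410156, 54.4152717590332), 85.99705505371094)
```

The strip is flat and the gauge is where I expected. Lower it with a guard, release, and push carrier A.

```bash
python3 - <<'E'
from h import *
X=-29
movel(rail(-58.7,X,95.8,110)[0])
print(movel(rail(-58.7,X,99,0)[0],guard=15)); rep("low")
print(movel(rail(-58.7,X,94.5)[0],max_speed=25,guard=6)); rep("down")
open_gripper(); rep("open")
movel(rail(-58.7,X,95.5,90)[0]); clamp()
movep(*rail(34,0,96,70)); rep("abovepush")
print(movel(rail(34,0,96)[0],guard=15)); rep("prepush")
c=camera("side");cv2.imwrite("pics/s3.png",cv2.resize(c["image"][120:300,180:340],None,fx=3.2,fy=3.2))
E
```

```text
False
low t6.0 s-58.38 gap10.3 F [-0.   0.9 -2.5] tcp [474.8 -99.   84.1]
True
down t6.3 s-58.27 gap10.1 F [ 0.3  3.7 11.7] tcp [475.  -98.8  79.7]
open t7.0 s-58.69 gap85.1 F [ 0.2 -0.5 -0.2] tcp [474.4 -99.1  79.1]
abovepush t9.0 s34.25 gap-0.3 F [-0.3  1.4 -0. ] tcp [ 562.7 -129.8  137.7]
False
prepush t9.6 s34.11 gap-0.1 F [0.1 0.2 0.3] tcp [ 546.2 -164.3   81.2]
```

View pics/s3.png

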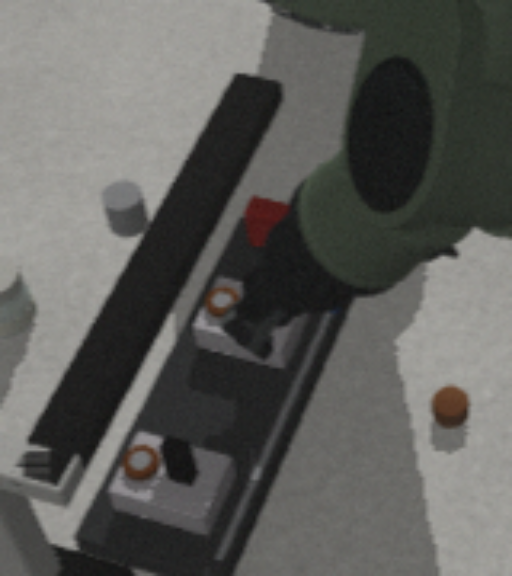

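The picture shows the closed fingers behind tab A at about (255,335); the gauge is hidden by the wrist. Push towards the stop.

```bash
python3 - <<'E'
from h import *
print(movel(rail(24,0,96)[0],max_speed=60,guard=24)); rep("p0")
for s in (12,4): print(movel(rail(s,0,96)[0],max_speed=40,guard=24)); rep("p1")
print(movel(rail(-12,0,96)[0],max_speed=20,guard=16)); rep("p2")
E
```

```text
False
p0 t10.0 s23.75 gap-0.0 F [-0.3 -0.3 -0.1] tcp [ 536.6 -160.4   81. ]
False
p1 t10.4 s12.35 gap-0.3 F [ 4.2 -2.3 -0.5] tcp [ 526.1 -155.9   80.9]
False
p1 t10.8 s4.50 gap-0.0 F [ 5.1 -4.4  0.8] tcp [ 519.  -152.6   80.9]
True
p2 t11.2 s1.55 gap0.2 F [ 5.1 -3.3  1.6] tcp [ 516.4 -151.2   81. ]
```

```bash
python3 - <<'E'
from h import *
print(movel(rail(-10,0,96)[0],max_speed=20,guard=18)); rep("p3")
print(movel(rail(-10,0,96)[0],max_speed=20,guard=22)); rep("p4"); wait(.2); rep("p4")
E
```

```text
True
p3 t11.5 s1.65 gap-0.0 F [ 5.4 -3.6  0. ] tcp [ 516.6 -151.1   81.1]
True
p4 t11.8 s1.77 gap0.2 F [ 5.  -4.3 -0. ] tcp [ 516.7 -151.    81.2]
p4 t12.0 s1.76 gap-0.0 F [ 4.6 -2.6  0.2] tcp [ 516.7 -151.1   81.2]
```

The stop is firm at s≈1.7. Back out and check the fit before going on.

```bash
python3 - <<'E'
from h import *
s=s_now(); movel(rail(s+6,0,96)[0]); movel(rail(s+6,0,96,90)[0]); movep(*rail(40,-31,95,170)); rep("away")
_,xr,yr=frame(RA)
t=[]
for n in("top","side"):
    c=camera(n);W=cloud(c);h=cv2.cvtColor(c["image"],cv2.COLOR_BGR2HSV)
    r=W[...,:2]-O;X=r@xr[:2];Y=r@yr[:2];Z=W[...,2]
    m=(h[...,0]>100)&(h[...,0]<130)&(h[...,1]>90)&(abs(Y+68)<45)&(abs(X+20)<50)&(Z>48)&(Z<62)
    k=(abs(X)<60)&(Y>-110)&(Y<190)&(Z>95)&(Z<107)
    nn,l,_,cc=cv2.connectedComponentsWithStats(k.astype(np.uint8))
    print(n,"blue",m.sum(),X[m].mean(),Y[m].mean(),Z[m].mean(),[np.round([ (l==i).sum(),X[l==i].mean(),Y[l==i].mean()],1) for i in range(1,nn) if (l==i).sum()>8])
    sl=(slice(140,260),slice(330,430)) if n=="top" else (slice(160,280),slice(210,310))
    t.append(cv2.resize(c["image"][sl],(400,480),interpolation=2))
cv2.imwrite("pics/fit1.png",np.hstack(t))
E
```

```text
away t13.5 s39.94 gap-0.1 F [-0.3 -0.9  0.5] tcp [605.7 -52.1 218.2]
top blue 132 -24.015872393228427 -66.3647935349635 56.102424377948665 [array([ 34. ,   1.9, 156. ]), array([ 33. ,   1.4, -18.4]), array([ 34. , -22. , -65.8])]
side blue 168 -28.586653257798442 -60.655472326990015 55.1918651207962 [array([ 40. , -24.7, -64.4]), array([ 40. ,  -1. , -17.1]), array([ 50. ,  -0.6, 157.3])]
```

View pics/fit1.png

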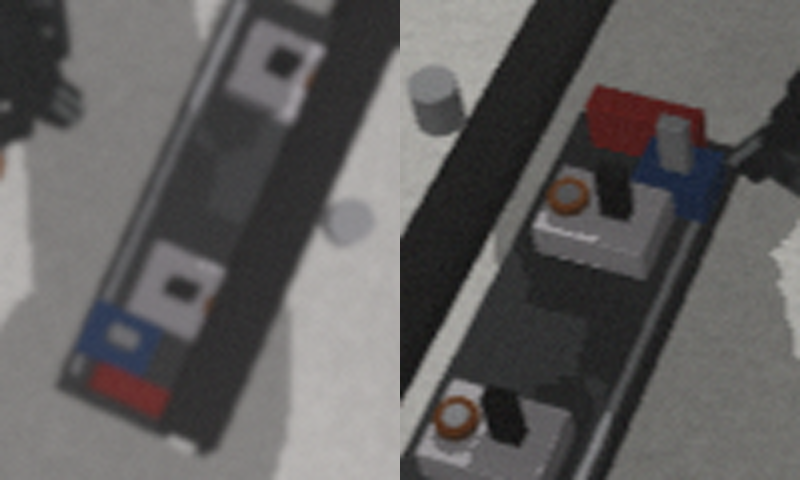

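The gauge sits between the stop and carrier A, but the top view hints at a dark sliver between the gauge at (85-152,350-373) and the stop. I'll measure edge profiles along the rail.

```bash
python3 - <<'E'
from h import *
_,xr,yr=frame(RA)
def sample(c,z,xs,ss):
    X,S=np.meshgrid(xs,ss); P=np.zeros(X.shape+(3,)); P[...,:2]=O+X[...,None]*xr[:2]+S[...,None]*yr[:2]; P[...,2]=z
    M=np.linalg.inv(c["cam_to_world"]); Q=P@M[:3,:3].T+M[:3,3]
    u=c["cx"]+c["fx"]*Q[...,0]/-Q[...,2]; v=c["cy"]+c["fy"]*Q[...,1]/Q[...,2]
    return cv2.remap(c["image"],u.astype(np.float32),v.astype(np.float32),cv2.INTER_LINEAR).astype(float)
for n in("top","side"):
    cs=[camera(n) for _ in range(4)]; c=cs[0]; c["image"]=np.mean([k["image"] for k in cs],0).astype(np.uint8)
    ss=np.arange(-120,-30,2.)
    a=sample(c,70,np.arange(-24,4,2.),ss).mean(1); b=sample(c,55,np.arange(-40,-6,2.),ss).mean(1)
    a2=sample(c,55,np.arange(-22,4,2.),ss).mean(1)
    print(n,"s: red@70  blue@55 gray@55")
    print([(int(s),int(p[2]-p[0]),int(q[0]-q[2]),int(r.mean())) for s,p,q,r in zip(ss,a,b,a2)])
E
```

```text
top s: red@70  blue@55 gray@55
[(-120, 2, -2, 117), (-118, 2, -2, 103), (-116, 1, -1, 86), (-114, 1, -1, 70), (-112, 1, -1, 62), (-110, 6, -3, 60), (-108, 17, -9, 59), (-106, 32, -18, 60), (-104, 45, -26, 62), (-102, 54, -32, 64), (-100, 57, -35, 65), (-98, 58, -36, 65), (-96, 58, -36, 65), (-94, 58, -36, 65), (-92, 56, -35, 65), (-90, 50, -31, 65), (-88, 36, -21, 65), (-86, 12, -3, 65), (-84, -11, 15, 65), (-82, -27, 29, 65), (-80, -34, 35, 64), (-78, -35, 36, 65), (-76, -33, 35, 64), (-74, -29, 31, 65), (-72, -23, 25, 69), (-70, -18, 19, 74), (-68, -16, 15, 80), (-66, -15, 13, 85), (-64, -15, 13, 87), (-62, -16, 13, 87), (-60, -18, 15, 84), (-58, -23, 20, 79), (-56, -28, 26, 72), (-54, -32, 31, 67), (-52, -33, 34, 65), (-50, -27, 33, 67), (-48, -18, 25, 76), (-46, -9, 16, 90), (-44, -3, 7, 105), (-42, -1, 2, 115), (-40, -1, 1, 120), (-38, 0, 1, 121), (-36, 0, 0, 121), (-34, 0, 0, 121), (-32, 0, 0, 121)]
side s: red@70  blue@55 gray@55
[(-120, 3, -6, 99), (-118, 4, -14, 78), (-116, 3, -23, 56), (-114, 3, -27, 46), (-112, 4, -27, 45), (-110, 5, -27, 47), (-108, 11, -23, 53), (-106, 28, -18, 64), (-104, 47, -14, 71), (-102, 52, -14, 72), (-100, 50, -13, 73), (-98, 45, -13, 75), (-96, 33, -12, 76), (-94, 17, -12, 73), (-92, 10, -11, 71), (-90, 9, -10, 71), (-88, 9, -5, 71), (-86, 9, 3, 70), (-84, 8, 11, 70), (-82, 9, 13, 69), (-80, 10, 12, 69), (-78, 11, 11, 68), (-76, 9, 10, 66), (-74, 4, 10, 65), (-72, 2, 10, 63), (-70, 1, 10, 62), (-68, 0, 11, 60), (-66, 0, 12, 59), (-64, -2, 15, 56), (-62, -2, 21, 50), (-60, -4, 28, 44), (-58, -6, 31, 43), (-56, -11, 32, 42), (-54, -16, 32, 43), (-52, -19, 32, 43), (-50, -23, 31, 44), (-48, -25, 29, 48), (-46, -26, 22, 63), (-44, -26, 14, 82), (-42, -27, 11, 90), (-40, -26, 10, 87), (-38, -23, 9, 84), (-36, -15, 7, 82), (-34, -5, 6, 79), (-32, 0, 6, 77)]
```

There's no gap: red meets blue directly at s≈-86, and the stop's rear edge is 20 mm behind that. Gap 1 measures about 40.5 mm. Next I step the gauge over to gap 2.

```bash
python3 - <<'E'
from h import *
open_gripper()
g=-66.7;X=-31
movep(*rail(g,X,95.3,110)); rep("above")
print(movel(rail(g,X,95.3)[0],guard=15)); rep("at")
clamp(); rep("clamped")
print(movel(rail(g,X,95.3,50)[0],max_speed=60,guard=30)); movel(rail(g,X,95.3,110)[0]); rep("out")
movep(*rail(60,X,95.3,110)); rep("g2")
print(movel(rail(60,X,99)[0],guard=15))
print(movel(rail(60,X,94)[0],max_speed=25,guard=6)); rep("down")
open_gripper(); movel(rail(60,X,95.3,90)[0]); clamp(); rep("rel")
_,xr,yr=frame(RA)
for n in("top","side"):
    c=camera(n);W=cloud(c);r=W[...,:2]-O;Xc=r@xr[:2];Y=r@yr[:2];Z=W[...,2]
    k=(abs(Xc)<45)&(Y>-110)&(Y<190)&(Z>95)&(Z<107)
    nn,l,_,cc=cv2.connectedComponentsWithStats(k.astype(np.uint8))
    print(n,[np.round([(l==i).sum(),Xc[l==i].mean(),Y[l==i].mean()],1) for i in range(1,nn) if (l==i).sum()>8])
E
```

```text
above t15.3 s-66.79 gap85.6 F [ 0.  -0.9  0.2] tcp [494.9 -36.8 170.3]
False
at t16.2 s-66.17 gap85.5 F [0.  0.4 1.2] tcp [468.6 -93.9  80.4]
clamped t16.9 s-66.26 gap10.5 F [2.9 0.4 4.7] tcp [468.4 -94.2  80.2]
False
out t18.4 s-67.16 gap10.9 F [-0.3 -0.4 -2.6] tcp [494.1 -37.5 169.5]
g2 t19.0 s59.78 gap10.4 F [-0.6  0.5 -1.5] tcp [608.5 -92.5 168.8]
False
True
down t20.1 s60.89 gap10.6 F [2.  0.7 8.1] tcp [ 583.6 -147.9   80.2]
rel t22.3 s60.00 gap-0.2 F [ 0.1 -0.8  0.4] tcp [ 604.5 -101.6  153.7]
top [array([ 34. ,   1.8, 156.1]), array([ 33. , -23. ,  60.9]), array([ 33. ,   1.3, -18. ])]
side [array([ 45. ,  -1.3, -16.5]), array([ 45. , -25.4,  62.1]), array([ 50. ,  -0.4, 157.3])]
```

```bash
python3 - <<'E'
from h import *
movep(*rail(14,0,96,80)); movel(rail(12,0,96)[0],guard=15); rep("pre")
movel(rail(4,0,96)[0],max_speed=40); rep("p")
print(movel(rail(1.5,0,96)[0],max_speed=15,guard=14)); rep("a set"); wait(.2); rep("a set")
movel(rail(10,0,96)[0]); movel(rail(10,0,96,90)[0])
movep(*rail(190,0,96,90)); print(movel(rail(190,0,96)[0],guard=15)); rep("b pre")
print(movel(rail(170,0,96)[0],max_speed=40,guard=15)); rep("b1")
print(movel(rail(110,0,96)[0],max_speed=40,guard=9)); rep("b2")
E
```

```text
pre t23.4 s12.64 gap0.4 F [0.5 0.9 0.6] tcp [ 526.6 -155.5   81. ]
p t23.8 s3.92 gap-0.1 F [-0.1 -1.  -0.6] tcp [ 518.7 -151.9   81. ]
False
a set t24.1 s1.64 gap-0.2 F [ 1.3 -0.1  1.3] tcp [ 516.4 -151.3   80.8]
a set t24.3 s1.63 gap-0.2 F [ 1.3 -0.6  0.6] tcp [ 516.4 -151.3   80.7]
False
b pre t26.8 s190.29 gap-0.1 F [-0.3  1.2  0.1] tcp [ 687.4 -231.1   81.5]
False
b1 t27.5 s169.88 gap-0.0 F [-0.7  0.7 -0.3] tcp [ 668.6 -223.2   80.7]
False
b2 t29.1 s110.02 gap-0.2 F [ 2.1 -1.4 -0.2] tcp [ 614.4 -197.7   80.7]
```

Carrier A hadn't moved. Close B to the matching position (1.64 + 96), slowly and guarded.

```bash
python3 - <<'E'
from h import *
print(movel(rail(101,0,96)[0],max_speed=25,guard=7)); rep("b3")
print(movel(rail(97.9,0,96)[0],max_speed=10,guard=6)); rep("b4"); wait(.3); rep("b4")
s=s_now(); movel(rail(s+8,0,96)[0]); movel(rail(s+8,0,96,90)[0]); movep(*rail(60,-31,95,190)); rep("away")
_,xr,yr=frame(RA)
for n in("top","side"):
    c=camera(n);W=cloud(c);r=W[...,:2]-O;Xc=r@xr[:2];Y=r@yr[:2];Z=W[...,2]
    k=(abs(Xc)<45)&(Y>-110)&(Y<190)&(Z>95)&(Z<107)
    nn,l,_,cc=cv2.connectedComponentsWithStats(k.astype(np.uint8))
    print(n,[np.round([(l==i).sum(),Xc[l==i].mean(),Y[l==i].mean()],1) for i in range(1,nn) if (l==i).sum()>8])
c=camera("top");cv2.imwrite("pics/fit2.png",cv2.resize(c["image"][140:260,330:430],(500,600),interpolation=2))
E
```

```text
False
b3 t29.6 s100.75 gap0.1 F [0.2 0.7 0.4] tcp [ 606.  -193.8   80.7]
False
b4 t30.1 s97.96 gap-0.4 F [ 2.3 -2.6 -2.8] tcp [ 603.5 -192.5   80.7]
b4 t30.4 s97.94 gap0.0 F [ 3.3 -1.7 -1.3] tcp [ 603.5 -192.5   80.7]
away t31.9 s59.73 gap0.1 F [0.2 0.2 0.1] tcp [628.7 -49.8 235. ]
top [array([34. ,  1.7, 78. ]), array([ 32. , -23.7,  30.5]), array([ 33. ,   1.4, -18. ])]
side [array([ 40. ,  -0.9, -17.3]), array([ 41. , -25.1,  31. ]), array([45. , -1. , 79.6])]
```

View pics/fit2.png

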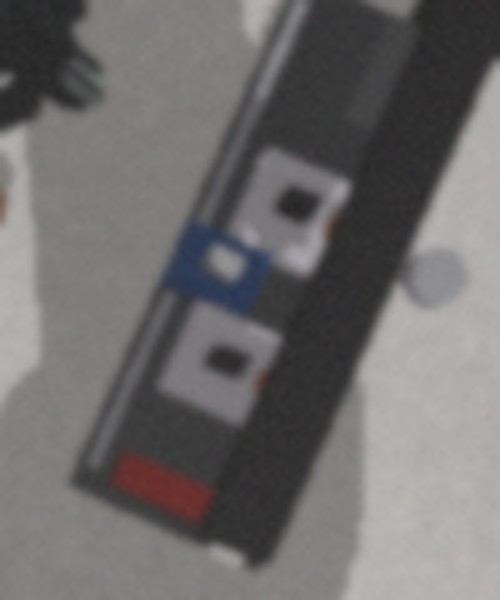

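Gauge snug at (225,262) between A's and B's tabs at (228,360) and (297,203). The tab spacing is about 96.5 mm, so gap 2 is about 40.5 mm. Take the gauge out and return it to its place on the mat.

```bash
python3 - <<'E'
from h import *
open_gripper()
g=29.3;X=-33
movep(*rail(g,X,95.3,110)); rep("above")
movel(rail(g,X,95.3,25)[0],guard=15)
print(movel(rail(g,X,95.3)[0],max_speed=50,guard=10)); rep("at")
clamp(); rep("clamped")
print(movel(rail(g,X,95.3,50)[0],max_speed=60,guard=30)); movel(rail(g,X,95.3,120)[0]); rep("out")
_,xr,yr=frame(RA)
G=(521.5,248.7);A=np.radians(-6)
movep(*mat(G,A,74,90)); rep("mat")
for n in("top","side"):
    c=camera(n);W=cloud(c);r=W[...,:2]-O;Xc=r@xr[:2];Y=r@yr[:2];Z=W[...,2]
    k=(abs(Xc)<45)&(Y>-110)&(Y<190)&(Z>95)&(Z<107)
    nn,l,_,cc=cv2.connectedComponentsWithStats(k.astype(np.uint8))
    print(n,[np.round([(l==i).sum(),Xc[l==i].mean(),Y[l==i].mean()],1) for i in range(1,nn) if (l==i).sum()>8])
print(movel(mat(G,A,77)[0],guard=15)); print(movel(mat(G,A,71)[0],max_speed=25,guard=6)); rep("down")
open_gripper(); movel(mat(G,A,73,100)[0]); rep("rel")
c=camera("side");cv2.imwrite("pics/end.png",cv2.resize(c["image"][120:300,180:480],None,fx=2.5,fy=2.5))
E
```

```text
above t33.3 s29.04 gap85.4 F [0.3 0.7 1.2] tcp [582.1 -76.4 169.9]
False
at t34.7 s29.36 gap85.7 F [-0.1  0.   0. ] tcp [ 555.6 -133.4   80. ]
clamped t35.4 s29.62 gap10.6 F [ 2.6 -0.2 -0.4] tcp [ 555.9 -133.3   80. ]
False
out t37.0 s28.98 gap10.2 F [-0.   0.4 -2.7] tcp [584.3 -71.6 177.7]
mat t38.4 s-179.22 gap10.4 F [ 0.2  0.2 -1.9] tcp [527.6 295.4 132.8]
top [array([35. ,  2.1, 77.8]), array([ 34. ,   1.4, -18.4])]
side [array([ 39. ,  -0.5, -17.1]), array([47. , -1.1, 79.5])]
False
True
down t39.5 s-163.52 gap10.8 F [1.9 1.4 7. ] tcp [522.  246.9  58. ]
rel t41.0 s-182.72 gap85.4 F [-0.2 -0.9  0.6] tcp [526.9 302.3 139. ]
```

View pics/end.png

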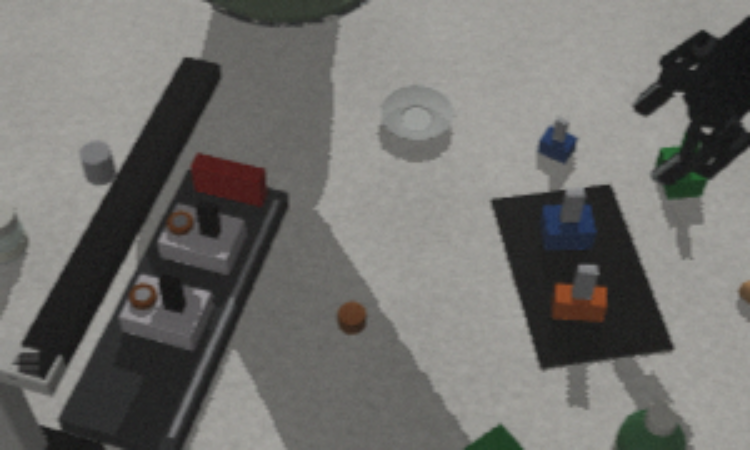

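The gauge is upright on the mat at (570,222). The orange gauge, disc and jar are in place, and the tab spacing is unchanged at about 96.4 mm. Handing in.

```bash
python3 -c "
from workcell import *
print(finish_job())"
```

```text
the job is handed in; nothing more can be done
None
```

I set both gaps with the blue gauge, each measuring about 40.5 mm, stood it back upright and released on the mat, and handed the job in at about 41 s; the hand-in returned no verdict.

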